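# Load the inspection tray from a cup and slide it into the light box

### The job

Take the steel cup from under the edge of the riser shelf, pour all six steel balls into the open tray in front of the light box, and stand the empty cup upright on the bench again. Once all the balls are in it, slide the tray gently along its guides into the light box until it has pushed the hidden stop back as far as it goes, pushing with no more than about 25 N. Leave the bottle, jar, tape roll and screwdriver where they are.

Things in the scene. Friction and masses are not known exactly. Their poses are not given: they have to be found in the camera images.
- cup: Open round steel cup, 85 mm high, outer diameter 61 mm at the foot, 71 mm at the rim (straight taper), wall 3 mm, floor 5 mm, 0.10 to 0.22 kg empty. Origin: centre of the underside; z points out of the mouth. Round, so its yaw does not matter. It starts upright on the bench half under the front edge of the riser shelf (axis within 10 mm of that edge), holding the six balls.
- cup_rim (a point): Centre of the cup's mouth, 85 mm above its origin.
- riser: Fixed steel shelf on four 22 mm posts. Origin on the bench below the middle of its front edge; x points inward (to the robot's right), y along the edge. Board x=0 to 160 mm, 260 mm wide, underside 150 mm above the bench, 12 mm thick, bearing things up to 70 mm tall. Posts at x=60 and 147, y=+-115 mm. It blocks a gripper coming straight down on the cup: lean in, fingers pointing along +x and down.
- lightbox: Fixed light box: base plate x=-240 to 200 mm, 200 mm wide, 6 mm thick, with two guide rails (inner faces y=+-77.5 mm, top 22 mm above the bench). Origin on the bench, midway between the rails, under the mouth of the shell. A dark steel shell, 208 mm wide and 120 mm high, covers x=0 to 204 mm and is open towards -x. The tray slides along +x into it.
- tray: Loose grey open tray, 150 x 150 mm, 45 mm high, walls and floor 4 mm, 0.26 to 0.42 kg empty. Origin: centre of its underside; x points into the light box. At first it lies on the base plate between the guide rails (2.5 mm play either side), outside the shell. Loaded, it takes about 3 to 7 N to slide.
- stop (a joint): Travel of the hidden stop in the box, m: 0 at first, 0.010 pushed back fully. A rubber-faced plunger, 80 mm wide, face 15 to 45 mm above the bench; yields at 8 to 17 N in all at the fingers, stays where pushed, then solid. Its place varies and is not told: at home the tray's origin lies between x=-10 and 30 mm of the light box, 45 to 85 mm of the tray still outside the shell.
- ball0_center (a point): Centre of steel ball 1 of 6, 22 mm in diameter, 44 g; all lie in the cup at first. They roll out when the cup is tipped 95 to 115 degrees from upright; sometimes they lodge and need a shake.
- ball1_center (a point): Centre of steel ball 2 of 6, 22 mm in diameter, 44 g; all lie in the cup at first. They roll out when the cup is tipped 95 to 115 degrees from upright; sometimes they lodge and need a shake.
- ball2_center (a point): Centre of steel ball 3 of 6, 22 mm in diameter, 44 g; all lie in the cup at first. They roll out when the cup is tipped 95 to 115 degrees from upright; sometimes they lodge and need a shake.
- ball3_center (a point): Centre of steel ball 4 of 6, 22 mm in diameter, 44 g; all lie in the cup at first. They roll out when the cup is tipped 95 to 115 degrees from upright; sometimes they lodge and need a shake.
- ball4_center (a point): Centre of steel ball 5 of 6, 22 mm in diameter, 44 g; all lie in the cup at first. They roll out when the cup is tipped 95 to 115 degrees from upright; sometimes they lodge and need a shake.
- ball5_center (a point): Centre of steel ball 6 of 6, 22 mm in diameter, 44 g; all lie in the cup at first. They roll out when the cup is tipped 95 to 115 degrees from upright; sometimes they lodge and need a shake.
- bottle: Bystander: white plastic dispensing bottle with steel cap, 60 mm diameter, 150 mm high. Origin at the underside. Not to be moved.
- jar: Bystander: glass jar with dark lid, 68 mm diameter, 85 mm high. Origin at the underside. Not to be moved.
- tape: Bystander: cardboard tape roll lying flat, 100 mm outer diameter, 24 mm high. Origin at the underside. Not to be moved.
- driver: Bystander: screwdriver lying on the bench, 180 mm long, origin mid-length. Origin at the underside. Not to be moved.

How it is judged:
By the outcome, as a careful person would: the job done as asked, in the order asked, and still so for the second after the job is handed in, with the robot touching nothing.
It also fails if it takes over 72 s, if anything falls off the work surface, if the arm or the gripper's body presses on something with over 40 N, if the wrist force passes 120 N, or if a joint passes its speed limit or range.

### The arm

A 6-joint arm with a two-finger parallel gripper is mounted at the origin on the work surface. World frame = base frame: x ahead of the robot, y to its left, z up, the work surface at z = 0. Lengths are in m, angles in rad, forces in N, time in s.
With the tool pointing down it reaches from about 0.35 to 0.775 m from the base axis. Payload 5.5 kg.
Tool frame: the origin (TCP) lies midway between the tips of the shut fingers; the grasp point (between the pads) lies 19 mm behind it; z points along the fingers, y is the line along which they close (so a half turn about z gives the same grasp; the last joint's range is limited). The gripper opens to 85 mm and grips with 20 to 120 N. Pads are 22 mm wide; open, the fingers measure 114 mm over their backs; the gripper's body (76 mm by 85 mm) begins 54 mm behind the grasp point. The pads swing forward as they close: fully open they stand 13 mm farther back than shut.
Start: joints at [-1.407, 0.313, 0.046, 1.304, 0, 1.431], TCP at [0.172, -0.549, 0.231] pointing down, gripper open.
Joint ranges: [-2.76, 2.76], [-0.86, 1.69], [-1.03, 1.26], [-2.2, 2.34], [-1.47, 1.5], [-3.14, 3.14]. Speed limits (rad/s): [2.57, 2.57, 3.14, 3.14, 3.14, 3.14].

### API

Orientations are given as a unit quaternion [w, x, y, z].
In Python, from workcell import telemetry, imaging, env gives the robot as it stands. The module is installed in compiled form; this text tells all that it offers.
- The arm moves only by the tool step_arm, never from a script. Its argument "moves" is a list of rows, each a list of 3 entries, a list of its own where there are three numbers: the shift along the tool's x, y, z in mm, then the turn, a rotation vector about the tool's x, y, z in rad, then the finger opening in mm, from 0 to 85.4. A call has 1 to 8 rows; each row is the pose to reach, as a shift and turn from the pose commanded when the call began, along the tool's axes at that moment; what a row does not reach only later rows make up. A row lasts 1/12 s, in which the tool goes at most 41.7 mm and 7.16 degrees, less where a joint would pass 70% of its speed; a pose out of reach is approached as far as the arm can. A call with a gripper value outside its range is refused whole. The fingers move at their own pace and stop on an object; "grip_force" is the grip in N (left out, the last holds). Time passes only in rows, so rows that repeat a pose let the fingers close. It gives the time, the measured TCP pose, the force, the opening and the grip force at its end, in the units of the state.
- telemetry.get_state(): the state, without advancing time (a new reading comes with each control period).
- imaging.read_camera(name): name is "scene" or "side" or "wrist"; returns the picture (384x512x3 uint8, red, green, blue); there is no depth.
- imaging.camera_params(name): a dict with "camera_matrix" (3x3 intrinsics, pixels), "pose" (4x4, takes a point from camera to world coordinates). Camera axes: x right, y up, looking along -z (the intrinsics and any distortion apply to the point x, -y, -z); pixel columns grow to the right and rows downward; lengths in m; the calibration is good to about 2 mm. The wrist camera is an equidistant fisheye: a pixel r from the principal point sees the ray r / f radians off the axis. A picture is of the moment at which its call begins: read the wrist's pose just before it. camera_params takes no time and is no camera call; for the wrist camera it gives the pose at the moment of the call.
- env.hand_in(): hands the job in; it is judged then, once.
The state is a dict: "clock": time; "joint_pos": joint angles; "qvel": joint speeds; "tau": joint torques, N m; "tcp_pos": TCP position; "orientation": TCP orientation; "wrist_force": force on the tool from outside, world axes, zero at the start; "ft_torque": the same for the moment, N m; "finger_gap": finger opening in m; "grip_force": force on a finger pad.
Only numpy, scipy, OpenCV 4.12 (cv2) and the standard library are available. Lean on these libraries where they do the work, as an engineer would, in place of code of your own. Each camera call takes 0.05 s, during which the arm holds its last target. There are 200 camera calls.

## Working session

There is one attempt and no reset: what is moved stays moved. The work goes in short steps, Python scripts to look and compute and a tool call to move; the robot and the scene stay as the last step left them, time stands still between calls to the robot, and variables do not carry over. Pictures are saved under pics/ and viewed, at most 10 in all, crops included, and the job is handed in when it is done.

Besides the shell and the picture viewer there is one more tool, called after "Call:" as a command line: name --argument value ..., lists and objects as JSON in quotes. step_arm: Moves the arm, as the interface text tells. Its arguments: {"type":"object","properties":{"moves":{"type":"array"},"grip_force":{"type":"number"}},"required":["moves"]}

```bash
mkdir -p pics
python3 - <<'E'
from workcell import telemetry, imaging
import cv2, numpy as np
np.set_printoptions(precision=4,suppress=True)
print(telemetry.get_state())
for n in ["scene","side","wrist"]:
    p=imaging.camera_params(n); print(n,p)
    im=imaging.read_camera(n); cv2.imwrite(f"pics/{n}0.png",im[:,:,::-1])
a=[cv2.imread(f"pics/{n}0.png") for n in ["scene","side"]]
E
```

```text
{'clock': 0.0, 'joint_pos': array([-1.4066,  0.314 ,  0.045 ,  1.3036,  0.    ,  1.4312]), 'qvel': array([-0.0005,  0.0002, -0.0015,  0.0006, -0.0019, -0.0004]), 'tau': array([  0.    , -48.0633,  29.8528,   0.0197,  -0.0001,   0.    ]), 'tcp_pos': array([ 0.1719, -0.5482,  0.2304]), 'orientation': array([-0.0009,  0.9885,  0.1513,  0.    ]), 'wrist_force': array([ 0.5044, -0.5015,  0.3314]), 'ft_torque': array([ 0.012 , -0.0214, -0.0067]), 'grip_force': 0.0, 'finger_gap': 0.08566241749846529}
scene {'camera_matrix': array([[392.5698,   0.    , 254.8488],
       [  0.    , 392.5698, 186.2339],
       [  0.    ,   0.    ,   1.    ]]), 'pose': array([[-0.1423, -0.7304,  0.668 ,  1.2675],
       [ 0.9898, -0.1088,  0.0919,  0.1252],
       [ 0.0055,  0.6743,  0.7384,  0.8713],
       [ 0.    ,  0.    ,  0.    ,  1.    ]])}
side {'camera_matrix': array([[429.4428,   0.    , 246.0121],
       [  0.    , 429.4428, 187.8169],
       [  0.    ,   0.    ,   1.    ]]), 'pose': array([[-0.8398,  0.3939, -0.3737,  0.1953],
       [-0.5428, -0.6222,  0.5641,  0.5794],
       [-0.0103,  0.6766,  0.7363,  0.7889],
       [ 0.    ,  0.    ,  0.    ,  1.    ]])}
wrist {'camera_matrix': array([[297.3186,   0.    , 254.1743],
       [  0.    , 297.3186, 194.1126],
       [  0.    ,   0.    ,   1.    ]]), 'pose': array([[ 0.2994,  0.9168,  0.2644,  0.2392],
       [-0.9541,  0.2878,  0.0826, -0.5267],
       [-0.0004, -0.277 ,  0.9609,  0.3743],
       [ 0.    ,  0.    ,  0.    ,  1.    ]])}
```

View pics/scene0.png

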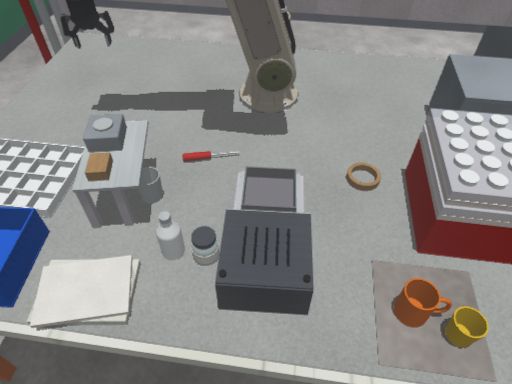

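View pics/side0.png

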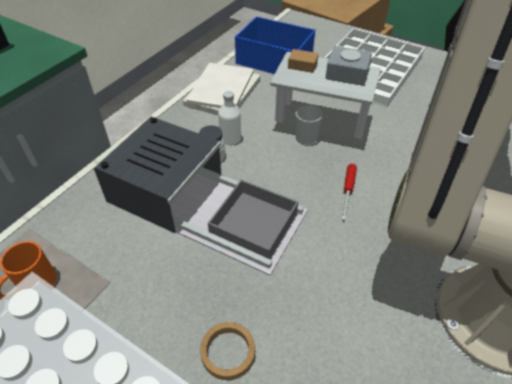

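The scene view shows the cup at about (150,185), half under the riser's right edge. The tray is at (270,188), in front of the light box (267,258). In the side view the cup is at (308,127) and the tray at (255,217). I'll enlarge both to measure.

Run:
```python
import cv2, numpy as np
s=cv2.imread("pics/scene0.png"); d=cv2.imread("pics/side0.png")
def crop(im,x,y,w,h,k=4):
    c=cv2.resize(im[y:y+h,x:x+w],None,fx=k,fy=k,interpolation=cv2.INTER_CUBIC)
    for i in range(0,w,10): cv2.line(c,(i*k,0),(i*k,6 if (x+i)%50 else 14),(0,0,255),1)
    for i in range(0,h,10): cv2.line(c,(0,i*k),(6 if (y+i)%50 else 14,i*k),(0,0,255),1)
    return c
A=crop(s,80,120,100,75); B=crop(d,270,60,100,75+15-15); C=crop(s,220,155,100,75); D=crop(d,170,165,150,112,4)
D=cv2.resize(D,(400,300))
cv2.imwrite("pics/c0.png",np.vstack([np.hstack([A,crop(d,270,80,100,75)]),np.hstack([C,D])]))
```

```text
(no output)
```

View pics/c0.png

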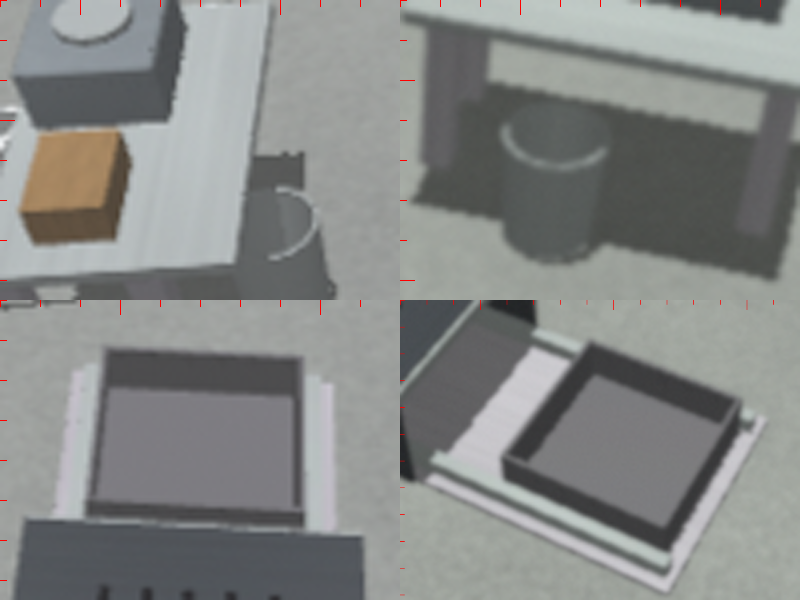

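The crops show the cup rim ellipse: side view centre about (309,113), scene view right edge at (160,174). They also show the tray's top corners and the base plate corners. I'll fit poses from both views.

```bash
cat > h.py <<'E'
import numpy as np
from scipy.optimize import least_squares
from workcell import imaging
P={n:imaging.camera_params(n) for n in("scene","side")}
def proj(n,X):
    T=np.linalg.inv(P[n]["pose"]); c=np.atleast_2d(X)@T[:3,:3].T+T[:3,3]
    K=P[n]["camera_matrix"]; return np.c_[K[0,2]-K[0,0]*c[:,0]/c[:,2], K[1,2]+K[1,1]*c[:,1]/c[:,2]]
def tri(pa,pb,na="scene",nb="side"):
    r=least_squares(lambda X:np.r_[(proj(na,X)-pa).ravel(),(proj(nb,X)-pb).ravel()],[.5,0,.05]); return r.x, r.fun
E
python3 - <<'E'
from h import *
np.set_printoptions(precision=4,suppress=True)
a=np.linspace(0,2*np.pi,180)
ring=lambda x,y,z,r:np.c_[x+r*np.cos(a),y+r*np.sin(a),0*a+z]
side=[(295.5,112.5),(300,118.75),(308.75,121.5),(317.5,120),(322.3,115),(308.75,105.3)]
sc=[(151.25,167),(156.25,168.75),(159.9,173.75),(158.25,179.5),(153.75,183),(148,184.5)]
from matplotlib.path import Path as _ if False else None
E
cat > fit.py <<'E'
from h import *
import cv2
np.set_printoptions(precision=4,suppress=True)
a=np.linspace(0,2*np.pi,180)
ring=lambda x,y,z,r:np.c_[x+r*np.cos(a),y+r*np.sin(a),0*a+z]
side=[(295.5,112.5),(300,118.75),(308.75,121.5),(317.5,120),(322.3,115),(308.75,105.3)]
sc=[(151.25,167),(156.25,168.75),(159.9,173.75),(158.25,179.5),(153.75,183),(148,184.5)]
def f(p):
    o=[]
    for n,L in(("side",side),("scene",sc)):
        q=proj(n,ring(p[0],p[1],p[2],.0350)).astype(np.float32)
        o+=[cv2.pointPolygonTest(q,pt,True) for pt in L]
    return o
r=least_squares(f,[.5,-.3,.085],diff_step=1e-4); print("cup rim",r.x,np.array(r.fun))
c4=np.array([[-75,-75],[-75,75],[75,-75],[75,75]])/1000
print("tray corners")
for s_,d_ in(((245.75,166.75),(297.9,203.2)),((295.75,169.25),(270.1,250.1))): print(*tri(s_,d_))
print("plate corners");
for s_,d_ in(((238,172.5),(306.9,209.2)),((303.25,175.75),(270.5,273.7))): print(*tri(s_,d_))
def back(n,px,z):
    K=P[n]["camera_matrix"];M=P[n]["pose"];v=M[:3,:3]@np.array([(px[0]-K[0,2])/K[0,0],-(px[1]-K[1,2])/K[1,1],-1])
    return M[:3,3]+v*(z-M[2,3])/v[2]
print("tray side corners z.051",[back("side",p,.051)[:2] for p in((241.2,181.1),(297.9,203.2),(270.1,250.1),(208.6,224.2))])
print("plate side",[back("side",p,.006)[:2] for p in((306.9,209.2),(270.5,273.7),(181.5,230.5))])
print("riser edge scene",[back("scene",p,.162)[:2] for p in((148,120.5),(139.25,186.25))])
print("riser edge side",[back("side",p,.162)[:2] for p in((276,83),(373,97))])
E
python3 fit.py
```

```text
cup rim [ 0.5588 -0.2755  0.0827] [ 0.0697  0.4249  0.194   0.0991 -0.3622 -0.0958  0.0862  0.1674 -0.1554
 -0.5115 -0.3804  0.1111]
tray corners
[ 0.4472 -0.0146  0.045 ] [ 0.3142  0.3025  0.2434 -0.2263]
[0.435  0.1317 0.0465] [-0.3316 -0.2699 -0.2317  0.188 ]
plate corners
[ 0.4343 -0.0418  0.004 ] [ 0.1659  0.1609  0.1293 -0.121 ]
[0.4176 0.1569 0.0047] [-0.3329 -0.2588 -0.2265  0.1772]
tray side corners z.051 [array([0.5912, 0.002 ]), array([ 0.4453, -0.009 ]), array([0.4334, 0.1337]), array([0.5802, 0.1474])]
plate side [array([ 0.4338, -0.0398]), array([0.417 , 0.1569]), array([0.645 , 0.1687])]
riser edge scene [array([ 0.4173, -0.3041]), array([ 0.6675, -0.2422])]
riser edge side [array([ 0.646, -0.247]), array([ 0.4147, -0.3208])]  File "<stdin>", line 7
    from matplotlib.path import Path as _ if False else None
                                          ^^
SyntaxError: invalid syntax
```

```bash
cat >> h.py <<'E'
from scipy.spatial.transform import Rotation as R
from workcell import telemetry
import json
np.set_printoptions(precision=4,suppress=True)
def dirn(az,th): a,t=np.radians([az,th]); return np.array([np.cos(t)*np.cos(a),np.cos(t)*np.sin(a),-np.sin(t)])
def ori(az,th,roll=0):  # tool z along az, th below horizontal; tool x up, then rolled about z by roll deg
    z=dirn(az,th); x=np.array([0,0,1])-z[2]*z*1.0; x/=np.linalg.norm(x)
    return R.from_matrix(np.c_[x,np.cross(z,x),z])*R.from_rotvec([0,0,np.radians(roll)])
def st():
    s=telemetry.get_state(); q=s["orientation"]
    with open("log.jsonl","a") as f: f.write(json.dumps({k:np.array(s[k]).tolist() for k in("joint_pos","tcp_pos","orientation")})+"\n")
    return s,np.array(s["tcp_pos"]),R.from_quat([q[1],q[2],q[3],q[0]])
def row(p,Q,cur=None):
    s,t,q=st() if cur is None else cur
    rv=(q.inv()*Q).as_rotvec()
    print("mm",(q.inv().apply(np.array(p)-t)*1000).round(1),"rot",rv.round(3),"rows>=",max(np.linalg.norm(np.array(p)-t)/.0417,np.degrees(np.linalg.norm(rv))/7.16).round(1))
E
python3 - <<'E'
from h import *
from fit import back
cup=np.array([.5588,-.2755,.055])
print("bottle",back("scene",(172,253),0),back("side",(231,141),0),"jar",back("scene",(205,258),0))
s,t,q=st()
print(q.as_matrix())
A=[.34,-.22,.33]
row(A,q,(s,t,q))
B=cup+dirn(-65,25)*(.027-.13); print(B)
row(B,ori(-65,25),(s,np.array(A),q))
row(A,ori(-65,60),(s,t,q)); row(A,ori(-65,60,-40),(s,t,q));row(B,ori(-65,25),(s,np.array(A),ori(-65,60)))
E
```

```text
cup rim [ 0.5588 -0.2755  0.0827] [ 0.0697  0.4249  0.194   0.0991 -0.3622 -0.0958  0.0862  0.1674 -0.1554
 -0.5115 -0.3804  0.1111]
tray corners
[ 0.4472 -0.0146  0.045 ] [ 0.3142  0.3025  0.2434 -0.2263]
[0.435  0.1317 0.0465] [-0.3316 -0.2699 -0.2317  0.188 ]
plate corners
[ 0.4343 -0.0418  0.004 ] [ 0.1659  0.1609  0.1293 -0.121 ]
[0.4176 0.1569 0.0047] [-0.3329 -0.2588 -0.2265  0.1772]
tray side corners z.051 [array([0.5912, 0.002 ]), array([ 0.4453, -0.009 ]), array([0.4334, 0.1337]), array([0.5802, 0.1474])]
plate side [array([ 0.4338, -0.0398]), array([0.417 , 0.1569]), array([0.645 , 0.1687])]
riser edge scene [array([ 0.4173, -0.3041]), array([ 0.6675, -0.2422])]
riser edge side [array([ 0.646, -0.247]), array([ 0.4147, -0.3208])]
bottle [ 0.7435 -0.1627  0.    ] [ 0.7266 -0.1509  0.    ] jar [ 0.7457 -0.0746  0.    ]
[[ 0.9542  0.2992 -0.0002]
 [ 0.2992 -0.9542  0.0014]
 [ 0.0002 -0.0014 -1.    ]]
mm [ 258.6 -263.1  -99. ] rot [0. 0. 0.] rows>= 9.2
[ 0.5193 -0.1909  0.0985]
mm [179.8  26.2 231.5] rot [-0.81   0.925  1.269] rows>= 14.1
mm [ 258.6 -263.1  -99. ] rot [-0.377  0.43   1.403] rows>= 12.1
mm [ 258.6 -263.1  -99. ] rot [-0.471  0.258  0.723] rows>= 9.2
mm [ -72.9 -174.8  225.2] rot [0.    0.611 0.   ] rows>= 7.1
```

Call:
step_arm --moves '[[[60,-60,-90],[0,0,0.2],85],[[258,-263,-99],[-0.25,0.29,0.93],85],[[258,-263,-99],[-0.25,0.29,0.93],85],[[258,-263,-99],[-0.25,0.29,0.93],85],[[258,-263,-99],[-0.25,0.29,0.93],85],[[258,-263,-99],[-0.25,0.29,0.93],85],[[258,-263,-99],[-0.25,0.29,0.93],85],[[258,-263,-99],[-0.25,0.29,0.93],85]]'

```text
clock: 0.82
tcp_pos: [0.3082, -0.2809, 0.3166]
orientation: [0.092, 0.944, -0.283, 0.145]
wrist_force: [1.4, 0.0, 0.7]
finger_gap: 0.0848
grip_force: 0.0
```

```bash
sed -i '/^r=least\|^print\|^for s_/s/^/if 0: 0;#/' /dev/null
python3 - <<'E'
from h import *
s,t,q=st(); print(s["joint_pos"],t,s["clock"]); print(q.as_matrix())
row([.36,-.18,.30],ori(-65,50),(s,t,q))
E
```

```text
[-0.9581 -0.3027 -0.4297  1.1001  0.0353  2.7715] [ 0.3082 -0.2809  0.3166] 0.8167
[[ 0.798  -0.56    0.2225]
 [-0.5068 -0.8235 -0.2552]
 [ 0.3261  0.0909 -0.9409]]
mm [ -15.2 -113.6    1.4] rot [-0.188  0.331  0.513] rows>= 5.1sed: couldn't edit /dev/null: not a regular file
```

```bash
cat >> h.py <<'E'
B0=np.array([[0,0,1],[0,1,0],[-1,0,0]],float)
def Rj(j): return R.from_euler("z",j[0])*R.from_euler("y",j[1]-j[2]+j[3])*R.from_euler("z",j[4])*R.from_matrix(B0)*R.from_euler("z",j[5])
def wrist_sol(Q,j1): # p,j5,j6 given j1
    d=R.from_euler("z",-j1).apply(Q.apply([0,0,1])); j5=np.arcsin(d[1]); p=np.arctan2(-d[2],d[0])
    W=R.from_euler("z",j1)*R.from_euler("y",p)*R.from_euler("z",j5)*R.from_matrix(B0)
    return np.array([p,j5,(W.inv()*Q).as_rotvec()[2]])
E
python3 - <<'E'
from h import *
s,t,q=st(); print((Rj(s["joint_pos"]).inv()*q).magnitude(), wrist_sol(q,s["joint_pos"][0]))
cup=np.array([.5588,-.2755,.055])
for az in(-75,-65,-55,-45):
  for th in (25,35,45):
    T=cup+.027*dirn(az,th)
    w=T-.22*dirn(az,th)
    print(az,th,w,wrist_sol(ori(az,th),np.arctan2(w[1],w[0])),wrist_sol(ori(az,th,180),np.arctan2(w[1],w[0])))
E
```

```text
2.7070580781345327e-16 [1.2271 0.0353 2.7715]
-75 25 [ 0.5135 -0.1065  0.1366] [ 0.8036 -0.9433 -2.4432] [ 0.8036 -0.9433  0.6984]
-75 35 [ 0.5179 -0.1228  0.1657] [ 0.975  -0.8052 -2.3254] [ 0.975  -0.8052  0.8162]
-75 45 [ 0.5235 -0.1437  0.1915] [ 1.103  -0.6563 -2.2624] [ 1.103  -0.6563  0.8792]
-65 25 [ 0.4849 -0.117   0.1366] [ 0.6422 -0.7876 -2.6541] [ 0.6422 -0.7876  0.4874]
-65 35 [ 0.492  -0.1322  0.1657] [ 0.8277 -0.6778 -2.5427] [ 0.8277 -0.6778  0.5989]
-65 45 [ 0.5011 -0.1518  0.1915] [ 0.9824 -0.5547 -2.4734] [ 0.9824 -0.5547  0.6682]
-55 25 [ 0.4585 -0.1322  0.1366] [ 0.5399 -0.6056 -2.8128] [ 0.5399 -0.6056  0.3288]
-55 35 [ 0.4681 -0.146   0.1657] [ 0.7243 -0.5244 -2.7246] [ 0.7243 -0.5244  0.417 ]
-55 45 [ 0.4805 -0.1637  0.1915] [ 0.8917 -0.4307 -2.6642] [ 0.8917 -0.4307  0.4774]
-45 25 [ 0.4351 -0.1518  0.1366] [ 0.4778 -0.4049 -2.9404] [ 0.4778 -0.4049  0.2012]
-45 35 [ 0.447  -0.1637  0.1657] [ 0.6574 -0.3519 -2.8815] [ 0.6574 -0.3519  0.26  ]
-45 45 [ 0.4623 -0.179   0.1915] [ 0.8299 -0.2898 -2.8388] [ 0.8299 -0.2898  0.3028]
```

Call:
step_arm --moves '[[[-24,-137,-25],[0,0,-1.0],85],[[-24,-137,-25],[0,0,-1.0],85],[[-24,-137,-25],[0,0,-1.0],85],[[-24,-137,-25],[0,0,-1.0],85],[[-24,-137,-25],[0,0,-1.0],85],[[-24,-137,-25],[0,0,-1.0],85],[[-24,-137,-25],[0,0,-1.0],85],[[-24,-137,-25],[0,0,-1.0],85]]'

```text
clock: 1.48
tcp_pos: [0.3595, -0.1506, 0.3192]
orientation: [0.149, 0.963, 0.211, 0.082]
wrist_force: [-0.3, -1.0, -0.6]
finger_gap: 0.0849
grip_force: 0.0
```

Call:
step_arm --moves '[[[0,0,0],[0,0,-1.0],85],[[0,0,0],[0,0,-1.0],85],[[0,0,0],[0,0,-1.0],85],[[0,0,0],[0,0,-1.0],85],[[0,0,0],[0,0,-1.0],85],[[0,0,0],[0,0,-1.0],85],[[0,0,0],[0,0,-1.0],85],[[0,0,0],[0,0,-1.0],85]]'

```text
clock: 2.15
tcp_pos: [0.3593, -0.1511, 0.3192]
orientation: [0.17, 0.744, 0.646, 0.0]
wrist_force: [-0.1, -0.5, 0.1]
finger_gap: 0.0853
grip_force: 0.0
```

Call:
step_arm --moves '[[[0,0,0],[0,0,-1.0],85],[[0,0,0],[0,0,-1.0],85],[[0,0,0],[0,0,-1.0],85],[[0,0,0],[0,0,-1.0],85],[[0,0,0],[0,0,-1.0],85],[[0,0,0],[0,0,-1.0],85],[[0,0,0],[0,0,-1.0],85],[[0,0,0],[0,0,-1.0],85]]'

```text
clock: 2.82
tcp_pos: [0.3593, -0.1511, 0.3192]
orientation: [0.149, 0.343, 0.924, -0.081]
wrist_force: [-0.6, 0.1, -1.3]
finger_gap: 0.0851
grip_force: 0.0
```

Run:
```python
from h import *
s,t,q=st(); print(s["joint_pos"],t,s["clock"]); print(q.as_matrix())
T=[.46,-.12,.25]
for az,th in((-40,60),(-50,50),(-65,40),(-65,25)):
  print(az,th,wrist_sol(ori(az,th),-.2));row(T,ori(az,th),(s,t,q))
```

```text
[-0.5187 -0.3256 -0.4345  1.1379 -0.1104  0.1745] [ 0.3593 -0.1511  0.3192] 2.8167
[[-0.72    0.6582  0.2202]
 [ 0.6096  0.7514 -0.2526]
 [-0.3317 -0.0476 -0.9422]]
-40 60 [ 1.1014 -0.2412 -2.7014]
mm [-30.6  92.9  79.5] rot [ 0.291 -0.082 -3.126] rows>= 25.1
-50 50 [ 0.99   -0.4121 -2.5937]
mm [-30.6  92.9  79.5] rot [ 0.528  0.052 -2.937] rows>= 23.9
-65 40 [ 0.9546 -0.6638 -2.4256]
mm [-30.6  92.9  79.5] rot [ 0.715  0.277 -2.666] rows>= 22.2
-65 25 [ 0.6653 -0.8168 -2.622 ]
mm [-30.6  92.9  79.5] rot [ 1.065  0.344 -2.57 ] rows>= 22.4
```

Call:
step_arm --moves '[[[-30,93,80],[0,0,-1.0],85],[[-30,93,80],[0,0,-1.0],85],[[-30,93,80],[0,0,-1.0],85],[[-30,93,80],[0,0,-1.0],85],[[-30,93,80],[0,0,-1.0],85],[[-30,93,80],[0,0,-1.0],85],[[-30,93,80],[0,0,-1.0],85],[[-30,93,80],[0,0,-1.0],85]]'

```text
clock: 3.48
tcp_pos: [0.4601, -0.1201, 0.2492]
orientation: [0.092, -0.142, 0.975, -0.143]
wrist_force: [0.4, -0.6, 0.3]
finger_gap: 0.0851
grip_force: 0.0
```

Call:
step_arm --moves '[[[0,0,0],[0,0,-1.0],85],[[0,0,0],[0,0,-1.0],85],[[0,0,0],[0,0,-1.0],85],[[0,0,0],[0,0,-1.0],85],[[0,0,0],[0,0,-1.0],85],[[0,0,0],[0,0,-1.0],85],[[0,0,0],[0,0,-1.0],85],[[0,0,0],[0,0,-1.0],85]]'

```text
clock: 4.15
tcp_pos: [0.4601, -0.1203, 0.2495]
orientation: [0.012, -0.592, 0.788, -0.17]
wrist_force: [0.3, 0.5, -0.3]
finger_gap: 0.085
grip_force: 0.0
```

Run:
```python
from h import *
s,t,q=st(); print(s["joint_pos"],t,s["clock"])
cup=np.array([.5588,-.2755,.055])
T=cup+dirn(-65,25)*(.027-.16); print(T)
row(T+[0,0,.05],ori(-65,25),(s,t,q)); row(T,ori(-65,25),(s,t,q))
L=[json.loads(l) for l in open("log.jsonl")]
J=np.array([l["joint_pos"] for l in L]);X=np.array([l["tcp_pos"] for l in L])
def fk(p,j):
    h,a0,L1,L2,ph,Lw,Lt=p
    r=a0+L1*np.sin(j[1])+L2*np.cos(j[1]-j[2]+ph); z=h+L1*np.cos(j[1])-L2*np.sin(j[1]-j[2]+ph)
    pp=j[1]-j[2]+j[3]
    w=np.array([r+Lw*np.cos(pp),0,z-Lw*np.sin(pp)])+Lt*(R.from_euler("y",pp)*R.from_euler("z",j[4])).apply([1,0,0])
    return R.from_euler("z",j[0]).apply(w)
sol=least_squares(lambda p:np.r_[np.ravel([fk(p,j)-x for j,x in zip(J,X)]),1e-3*(p-[.3,0,.4,.4,0,0,.2])],[.3,0,.4,.4,0,0,.2]); print(sol.x,abs(sol.fun[:-7]).max())
```

```text
[-0.3154 -0.1116 -0.4456  0.9406 -0.1727 -1.6302] [ 0.4601 -0.1203  0.2495] 4.15
[ 0.5079 -0.1663  0.1112]
mm [ 12.8 -30.6 105.4] rot [ 0.212  0.801 -0.73 ] rows>= 8.8
mm [  3.7 -16.5 152.5] rot [ 0.212  0.801 -0.73 ] rows>= 8.8
[ 0.2776  0.0067  0.552   0.4012 -0.0605  0.571  -0.0823] 0.07893363776709429
```

Call:
step_arm --moves '[[[13,-30,105],[0.212,0.8,-0.73],85],[[13,-30,105],[0.212,0.8,-0.73],85],[[13,-30,105],[0.212,0.8,-0.73],85],[[13,-30,105],[0.212,0.8,-0.73],85],[[13,-30,105],[0.212,0.8,-0.73],85],[[13,-30,105],[0.212,0.8,-0.73],85],[[13,-30,105],[0.212,0.8,-0.73],85],[[13,-30,105],[0.212,0.8,-0.73],85]]'

```text
clock: 4.82
tcp_pos: [0.5076, -0.166, 0.1623]
orientation: [0.263, 0.708, -0.494, 0.431]
wrist_force: [2.0, -1.0, -1.5]
finger_gap: 0.085
grip_force: 0.0
```

```bash
cat > fk.py <<'E'
from h import *
L=[json.loads(l) for l in open("log.jsonl")]
J=np.array([l["joint_pos"] for l in L]);X=np.array([l["tcp_pos"] for l in L])
def fk(p,j,s=1):
    h,a0,L1,L2,ph,Lw,Lt,yo=p
    f=j[1]-j[2]+ph
    r=a0+L1*np.sin(j[1])+L2*np.cos(f); z=h+L1*np.cos(j[1])-L2*np.sin(f)
    pp=j[1]-j[2]+j[3]
    w=np.array([r+Lw*np.cos(pp),yo,z-Lw*np.sin(pp)])+Lt*(R.from_euler("y",pp)*R.from_euler("z",j[4])).apply([1,0,0])
    return R.from_euler("z",j[0]).apply(w)
def fit():
    best=None
    p0s=[[h,0,.4,.4,ph,.05,.2,0] for h in(.2,.4) for ph in(-1.2,-.6,0,.6,1.2)]
    for p0 in p0s:
        r=least_squares(lambda p:np.r_[np.ravel([fk(p,j)-x for j,x in zip(J,X)]),1e-4*(p-p0)],p0)
        if best is None or r.cost<best.cost: best=r
    return best.x,abs(best.fun[:-8]).max()
E
python3 - <<'E'
from fk import *
s,t,q=st(); print(s["joint_pos"],t,s["clock"])
cup=np.array([.5588,-.2755,.055])
row(cup+dirn(-65,25)*(.027-.13),ori(-65,25),(s,t,q))
cv=__import__("cv2"); cv.imwrite("pics/w1.png",imaging.read_camera("wrist")[:,:,::-1])
print(fit())
E
```

```text
[-0.016   0.1217 -0.92   -0.1083 -0.9145 -2.2602] [ 0.5076 -0.166   0.1623] 4.8167
mm [-42.    1.9  55.3] rot [ 0.022  0.076 -0.073] rows>= 1.7
(array([ 0.2331,  0.    ,  0.5185,  0.4133, -0.1349,  0.1404,  0.3002,
        0.08  ]), np.float64(1.5725631574703414e-08))
```

View pics/w1.png

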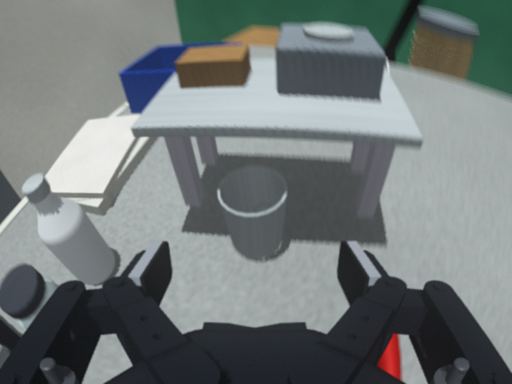

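The wrist view shows the cup centred between the fingers. Its rim centre is at about (253,190), spanning columns 218 to 288, with the riser board edge above it. I'll refine the cup position with this view and plan the pour with the fitted kinematics.

```bash
cat >> fk.py <<'E'
PK=[.2331,0,.5185,.4133,-.1349,.1404,.3002,.08]
def load():
    global PK; PK=json.load(open("pk.json"))
LO=np.array([-2.76,-.86,-1.03,-2.2,-1.47,-3.14]);HI=np.array([2.76,1.69,1.26,2.34,1.5,3.14])
def ik(T,Q,j0,full=False):
    def f(j): return np.r_[fk(PK,j)-T,.3*(Rj(j).inv()*Q).as_rotvec()]
    r=least_squares(f,np.clip(j0,LO+.001,HI-.001),bounds=(LO,HI)); return r.x,np.linalg.norm(r.fun)
E
python3 - <<'E'
from fk import *
p,e=fit(); json.dump(list(p),open("pk.json","w")); import fk as F; F.PK=p
s,t,q=st(); j=np.array(s["joint_pos"])
W=imaging.camera_params("wrist");M=W["pose"];K=W["camera_matrix"]
def pw(X):
    c=(np.atleast_2d(X)-M[:3,3])@M[:3,:3]; rho=np.hypot(c[:,0],c[:,1]); th=np.arctan2(rho,-c[:,2])
    return np.c_[K[0,2]+K[0,0]*th*c[:,0]/rho, K[1,2]-K[1,1]*th*c[:,1]/rho]
import cv2
a=np.linspace(0,2*np.pi,180)
pts=[(218,193),(288,192),(252,213.5),(253,166.5)]
r=least_squares(lambda v:[cv2.pointPolygonTest(pw(np.c_[v[0]+.0352*np.cos(a),v[1]+.0352*np.sin(a),0*a+v[2]]).astype(np.float32),u,True) for u in pts],[.56,-.275,.085],diff_step=1e-4)
print("wrist rim",r.x,r.fun)
r=least_squares(lambda v:[cv2.pointPolygonTest(pw(np.c_[v[0]+.0352*np.cos(a),v[1]+.0352*np.sin(a),0*a+.085]).astype(np.float32),u,True) for u in pts],[.56,-.275],diff_step=1e-4)
print("wrist rim z.085",r.x,r.fun)
cup=np.array([.5588,-.2755,.055])
print("grasp",ik(cup+.027*dirn(-65,25),ori(-65,25),j))
piv=np.array([.514,.067,.115])
for al in(-60,-40,-20,0,20,40,60):
  for th in(0,10):
    for roll in(0,112):
      Q=ori(al,th,roll); x,e=min((ik(piv+.027*Q.apply([0,0,1]),Q,jj) for jj in(j,[0,.2,-.9,0,0,-2],[0,0,-.9,.5,.5,-1],[0,-.5,-.9,-.5,.5,-1])),key=lambda u:u[1])
      print(al,th,roll,x,round(e,4))
E
```

```text
wrist rim [ 0.5578 -0.2799  0.082 ] [-0.5765 -0.5656  0.8245  0.7954]
wrist rim z.085 [ 0.5566 -0.2774] [-0.1359 -0.122   0.9691  1.2793]
grasp (array([-0.288 ,  0.5961, -1.0028, -0.9858, -0.7461, -2.696 ]), np.float64(1.0858872049385454e-08))
-60 0 0 [ 0.4848  1.0071 -0.9979 -2.0034 -1.47   -3.14  ] 0.0218
-60 0 112 [ 0.4848  1.0078 -0.9977 -2.0054 -1.47   -1.1868] 0.0218
-60 10 0 [ 0.5028  0.5622 -0.6814  0.2099 -1.395  -1.6899] 0.0
-60 10 112 [ 0.5028  0.5622 -0.6814  0.2099 -1.395   0.2649] 0.0
-40 0 0 [ 0.4994  1.0857 -1.03   -2.1467 -1.2839 -3.14  ] 0.0402
-40 0 112 [ 0.4986  1.0996 -1.03   -2.2    -1.2793 -1.2534] 0.0367
-40 10 0 [ 0.4992  0.542  -1.03   -0.879  -1.22   -2.4988] 0.0379
-40 10 112 [ 0.4992  0.542  -1.03   -0.879  -1.22   -0.544 ] 0.0379
-20 0 0 [ 0.4685  1.1347 -1.03   -2.2    -1.0419 -3.14  ] 0.1021
-20 0 112 [ 0.4699  1.128  -1.03   -2.2    -1.0453 -1.2207] 0.1016
-20 10 0 [ 0.4737  0.4278 -1.03   -0.8188 -0.9924 -2.6522] 0.1089
-20 10 112 [ 0.4737  0.4278 -1.03   -0.8188 -0.9924 -0.6974] 0.1089
0 0 0 [ 0.3815  1.1514 -1.03   -2.2    -0.7112 -3.14  ] 0.1642
0
[... 271 characters left out ...]
908  0.5166 -1.03    0.2004  1.5    -2.9222] 0.1376
20 10 0 [-0.0916  0.0473 -1.03   -0.4563  0.306  -3.14  ] 0.1831
20 10 112 [-0.6412  0.2703 -1.03   -0.273   1.1593 -2.0806] 0.131
40 0 0 [-0.589   1.1142 -1.03   -2.2     1.479  -3.0865] 0.0859
40 0 112 [-0.7046  0.5253 -1.03   -0.2166  1.5    -2.5197] 0.0592
40 10 0 [-0.5953  1.1314 -1.03   -2.2     1.4875 -3.0864] 0.1002
40 10 112 [-0.654   0.4178 -1.03   -0.2255  1.3492 -2.374 ] 0.0489
60 0 0 [-0.6169  0.9998 -0.4363  1.7055  1.4775  0.    ] 0.0
60 0 112 [-0.5926  0.6283 -0.7242  0.6029  1.5    -3.14  ] 0.0255
60 10 0 [-0.6067  0.5928 -0.6716  0.7465  1.3777  1.1234] 0.0
60 10 112 [-0.6023  0.5734 -0.6954  0.6783  1.3786 -3.14  ] 0.0031
```

```bash
cat > plan.py <<'E'
from fk import *
import fk as F; F.load()
cup=np.array([.558,-.277,.055]); tray=np.array([.514,.067])
E
python3 - <<'E'
from plan import *
s,t,q=st(); j=np.array(s["joint_pos"])
for az,th in((-65,25),(-70,25),(-70,30)):
  for b in(-.16,-.08,0):
    T=cup+dirn(az,th)*(.027+b); x,e=ik(T,ori(az,th),j); print(az,th,b,x,round(e,4))
u_t=ori(-70,25).inv().apply([0,0,1])
for az in(-60,-65,-50):
  for th in(5,10):
    for ro in(0,118,125):
      Q=ori(az,th,ro); u=Q.apply(u_t); m=u[:2]/np.linalg.norm(u[:2])
      if ro: piv=np.r_[tray-.035*m,.108]
      else: piv=np.array([.546,.07,.18])
      x,e=ik(piv+.027*Q.apply([0,0,1]),Q,j); print(az,th,ro,"tip",np.degrees(np.arccos(u[2])).round(),"m",m,piv,x,round(e,4))
row(cup+dirn(-70,25)*(.027-.12),ori(-70,25),(s,t,q))
E
```

```text
-65 25 -0.16 [ 0.001   0.2943 -1.03   -0.4713 -0.9681 -2.3897] 0.0037
-65 25 -0.08 [-0.1527  0.4422 -1.03   -0.7518 -0.8611 -2.5609] 0.006
-65 25 0 [-0.2917  0.5966 -1.0048 -0.9901 -0.7431 -2.6989] 0.0
-70 25 -0.16 [ 0.0281  0.3226 -0.9242 -0.2708 -1.0353 -2.2374] 0.0
-70 25 -0.08 [-0.126   0.4485 -0.9656 -0.6192 -0.9372 -2.4539] 0.0
-70 25 0 [-0.2625  0.5842 -0.9424 -0.8444 -0.8361 -2.5992] 0.0
-70 30 -0.16 [-0.0104  0.2479 -0.8717 -0.0959 -0.9453 -2.2153] 0.0
-70 30 -0.08 [-0.1543  0.37   -0.9148 -0.41   -0.8612 -2.4044] 0.0
-70 30 0 [-0.2815  0.5109 -0.9011 -0.6371 -0.7747 -2.541 ] 0.0
-60 5 0 tip 20.0 m [-0.5    0.866] [0.546 0.07  0.18 ] [ 0.4828  0.4845 -0.7062 -0.0565 -1.47   -2.0091] 0.0014
-60 5 118 tip 113.0 m [-1.     -0.0037] [0.549  0.0671 0.108 ] [ 0.4756  0.6421 -0.7498 -0.3225 -1.47   -0.0148] 0.0004
-60 5 125 tip 119.0 m [-0.9993  0.0372] [0.549  0.0657 0.108 ] [ 0.4734  0.6436 -0.7578 -0.3515 -1.47    0.0877] 0.0
-60 10 0 tip 15.0 m [-0.5    0.866] [0.546 0.07  0.18 ] [ 0.4775  0.4552 -0.6271  0.233  -1.3903 -1.8303] 0.0
-60 10 118 tip 110.0 m [-0.9997  0.0259] [0.5
[... 946 characters left out ...]
8 ] [ 0.4705  0.5834 -1.0243 -1.2378 -1.3273 -2.7817] 0.0
-50 5 118 tip 113.0 m [-0.9842 -0.1773] [0.5484 0.0732 0.108 ] [ 0.4743  0.7997 -1.0067 -1.4309 -1.3308 -0.7164] 0.0
-50 5 125 tip 119.0 m [-0.9906 -0.1369] [0.5487 0.0718 0.108 ] [ 0.4714  0.8017 -1.0087 -1.4392 -1.3281 -0.5988] 0.0
-50 10 0 tip 15.0 m [-0.6428  0.766 ] [0.546 0.07  0.18 ] [ 0.4639  0.4286 -0.9574 -0.7364 -1.2797 -2.5125] 0.0
-50 10 118 tip 110.0 m [-0.989  -0.1481] [0.5486 0.0722 0.108 ] [ 0.4656  0.631  -0.9699 -0.9478 -1.281  -0.4494] 0.0
-50 10 125 tip 116.0 m [-0.9951 -0.0993] [0.5488 0.0705 0.108 ] [ 0.4621  0.6329 -0.9735 -0.9604 -1.2782 -0.3346] 0.0
mm [-38.   -6.7  65.9] rot [-0.057  0.075 -0.028] rows>= 1.8
```

Call:
step_arm --moves '[[[-38,-7,36],[-0.057,0.075,-0.028],85],[[-38,-7,66],[-0.057,0.075,-0.028],85],[[-38,-7,66],[-0.057,0.075,-0.028],85]]'

```text
clock: 5.12
tcp_pos: [0.5322, -0.1992, 0.09]
orientation: [0.306, 0.692, -0.488, 0.435]
wrist_force: [-1.7, 0.3, -0.6]
finger_gap: 0.0848
grip_force: 0.0
```

Run:
```python
from plan import *
s,t,q=st(); print(t,s["joint_pos"])
row(cup+dirn(-70,25)*.027,ori(-70,25),(s,t,q))
```

```text
[ 0.5322 -0.1992  0.09  ] [-0.0555  0.3876 -0.938  -0.4335 -0.9801 -2.3401]
mm [  4.4   1.7 116. ] rot [ 0.006  0.012 -0.004] rows>= 2.8
```

Call:
step_arm --moves '[[[4,2,25],[0.006,0.012,-0.004],85],[[4,2,50],[0.006,0.012,-0.004],85],[[4,2,75],[0.006,0.012,-0.004],85],[[4,2,95],[0.006,0.012,-0.004],85],[[4,2,108],[0.006,0.012,-0.004],85],[[4,2,116],[0.006,0.012,-0.004],85],[[4,2,116],[0.006,0.012,-0.004],85]]'

```text
clock: 5.7
tcp_pos: [0.566, -0.3008, 0.0498]
orientation: [0.308, 0.689, -0.485, 0.442]
wrist_force: [-0.3, 0.4, 0.6]
finger_gap: 0.0848
grip_force: 0.0
```

Run:
```python
from plan import *
import cv2
s,t,q=st(); print(t,s["joint_pos"],s["wrist_force"])
a=imaging.read_camera("wrist")[100:384,130:400,::-1]; b=imaging.read_camera("side")[60:220,220:400,::-1]
cv2.imwrite("pics/g1.png",np.hstack([cv2.resize(a,(400,421)),cv2.resize(b,(400,421))]))
```

```text
[ 0.566  -0.3008  0.0498] [-0.2637  0.5708 -0.944  -0.838  -0.8366 -2.5981] [-0.3186  0.4013  0.5933]
```

View pics/g1.png

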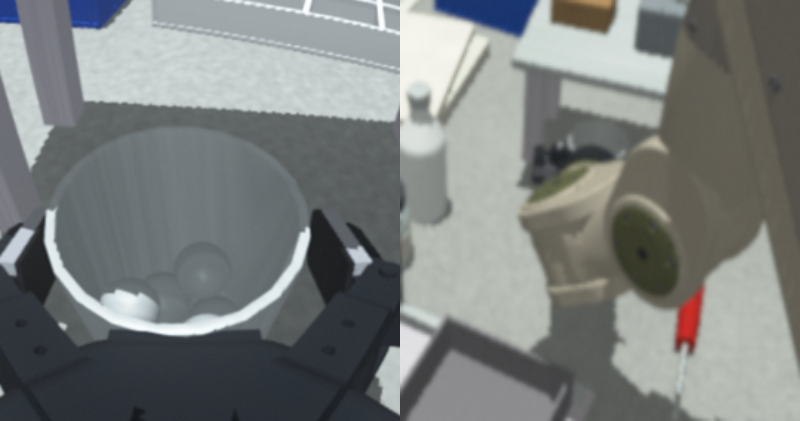

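The wrist crop shows the cup centred between the pads, its rim spanning columns 45 to 312, with the balls visible inside. I'll close the gripper.

Call:
step_arm --moves '[[[0,0,0],[0,0,0],55],[[0,0,0],[0,0,0],55],[[0,0,0],[0,0,0],55],[[0,0,0],[0,0,0],55],[[0,0,0],[0,0,0],55],[[0,0,0],[0,0,0],55]]' --grip_force 80

```text
clock: 6.3
tcp_pos: [0.5667, -0.2989, 0.0514]
orientation: [0.307, 0.689, -0.484, 0.444]
wrist_force: [0.2, 3.9, 6.2]
finger_gap: 0.0664
grip_force: 88.1
```

Call:
step_arm --moves '[[[4,0,0],[0,0,0],55],[[9,0,-2],[0,0,0],55],[[14,0,-10],[0,0,0],55],[[14,0,-30],[0,0,0],55],[[14,0,-55],[0,0,0],55],[[14,0,-80],[0,0,0],55],[[14,0,-100],[0,0,0],55],[[14,0,-110],[0,0,0],55]]'

```text
clock: 6.97
tcp_pos: [0.5318, -0.2095, 0.1089]
orientation: [0.308, 0.69, -0.483, 0.442]
wrist_force: [-0.6, -0.5, -4.4]
finger_gap: 0.0662
grip_force: 89.9
```

Run:
```python
from plan import *
s,t,q=st(); print(t,s["joint_pos"],s["wrist_force"],s["finger_gap"],s["grip_force"]); j=np.array(s["joint_pos"])
print((q.inv()*ori(-70,25)).as_rotvec())
u_t=q.inv().apply([0,0,1])
for k,(p,az,th) in enumerate([([.56,-.06,.17],-68,20),([.549,.067,.17],-60,10)]):
    Q=ori(az,th); T=np.array(p)+.027*Q.apply([0,0,1]); x,e=ik(T,Q,j); print(x,e,"tilt",np.degrees(np.arccos(Q.apply(u_t)[2]))); row(T,Q,(s,t,q));
```

```text
[ 0.5318 -0.2095  0.1089] [-0.0775  0.3508 -0.9552 -0.468  -0.9702 -2.3972] [-0.6212 -0.534  -4.3599] 0.06624737309110654 89.86694374574654
[-0.0029 -0.0028 -0.0011]
[ 0.2048  0.354  -0.7055  0.0559 -1.1801 -2.0579] 8.268253094662374e-09 tilt 4.83953357052228
mm [   2.7  -78.8 -117.3] rot [ 0.029  0.084 -0.015] rows>= 3.4
[ 0.4695  0.4699 -0.6472  0.1562 -1.3882 -1.8729] 1.5930453831875867e-14 tilt 14.838401404149817
mm [ -44.6 -115.9 -230. ] rot [ 0.164  0.258 -0.054] rows>= 6.3
```

Call:
step_arm --moves '[[[-4,-10,-20],[0.012,0.02,-0.004],55],[[-9,-24,-48],[0.033,0.05,-0.01],55],[[-15,-40,-80],[0.057,0.09,-0.018],55],[[-22,-57,-113],[0.08,0.125,-0.026],55],[[-28,-74,-147],[0.105,0.165,-0.034],55],[[-35,-91,-180],[0.13,0.2,-0.042],55],[[-40,-105,-208],[0.15,0.235,-0.05],55],[[-45,-116,-230],[0.164,0.258,-0.054],55]]'

```text
clock: 7.63
tcp_pos: [0.5639, 0.0449, 0.1647]
orientation: [0.321, 0.663, -0.383, 0.558]
wrist_force: [0.4, -1.1, -4.7]
finger_gap: 0.0666
grip_force: 89.9
```

Run:
```python
from plan import *
import cv2
s,t,q=st(); print(t,s["joint_pos"],s["wrist_force"],s["finger_gap"]); j=np.array(s["joint_pos"])
u_t=ori(-70,25).inv().apply([0,0,1])
for ro,z in((60,.115),(95,.115),(118,.115)):
  Q=ori(-60,10,ro);u=Q.apply(u_t); print(ro,"tip",np.degrees(np.arccos(u[2])),u); T=np.array([.549,.067,z])+.027*Q.apply([0,0,1]); print(ik(T,Q,j)); row(T,Q,(s,t,q))
a=imaging.read_camera("scene")[100:290,150:400,::-1]; b=imaging.read_camera("side")[100:290,150:400,::-1]
cv2.imwrite("pics/p1.png",np.hstack([cv2.resize(x,(400,304)) for x in(a,b)]))
```

```text
[0.5639 0.0449 0.1647] [ 0.4699  0.4727 -0.6487  0.141  -1.3896 -1.8826] [ 0.4072 -1.0934 -4.6707] 0.06660672946238516
60 tip 58.690796461842865 [-0.8485 -0.1002  0.5197]
(array([ 0.4695,  0.5763, -0.6743,  0.0229, -1.3882, -0.8257]), np.float64(1.2152521120252552e-08))
mm [-53.6   1.9   9.3] rot [-0.003 -0.001  1.046] rows>= 8.4
95 tip 90.25227429482402 [-0.9969 -0.0791 -0.0044]
(array([ 0.4695,  0.5763, -0.6743,  0.0229, -1.3882, -0.2149]), np.float64(4.7352173322199435e-09))
mm [-53.6   1.9   9.3] rot [-0.003 -0.     1.657] rows>= 13.3
118 tip 110.22054855072858 [-0.9381  0.0243 -0.3456]
(array([ 0.4695,  0.5763, -0.6743,  0.0229, -1.3882,  0.1866]), np.float64(2.129935362823229e-12))
mm [-53.6   1.9   9.3] rot [-0.003  0.001  2.058] rows>= 16.5
```

View pics/p1.png

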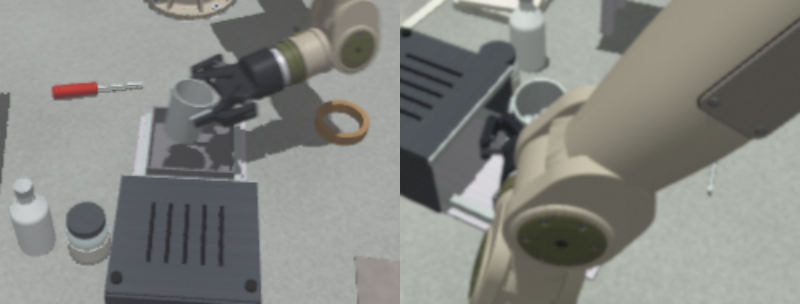

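The scene crop shows the cup held upright over the tray, clear of the light box. I'll lower and roll.

Call:
step_arm --moves '[[[-7,0,1],[0,0,0.12],55],[[-14,0,2],[0,0,0.24],55],[[-21,0,3],[0,0,0.36],55],[[-28,1,5],[0,0,0.48],55],[[-35,1,6],[0,0,0.6],55],[[-42,1,7],[0,0,0.72],55],[[-50,2,8],[0,0,0.84],55],[[-54,2,9],[0,0,0.96],55]]'

```text
clock: 8.4
tcp_pos: [0.5613, 0.0408, 0.1084]
orientation: [-0.027, -0.409, 0.648, -0.642]
wrist_force: [-0.6, 0.7, -4.0]
finger_gap: 0.0666
grip_force: 89.9
```

Call:
step_arm --moves '[[[0,0,0],[0,0,0.1],55],[[0,0,0],[0,0,0.2],55],[[0,0,0],[0,0,0.3],55],[[0,0,0],[0,0,0.4],55],[[0,0,0],[0,0,0.5],55],[[0,0,0],[0,0,0.6],55],[[0,0,0],[0,0,0.68],55],[[0,0,0],[0,0,0.74],55]]'

```text
clock: 9.07
tcp_pos: [0.5617, 0.0409, 0.1094]
orientation: [0.207, -0.148, 0.752, -0.609]
wrist_force: [-0.7, 0.0, -4.1]
finger_gap: 0.0664
grip_force: 90.3
```

Call:
step_arm --moves '[[[0,0,0],[0,0,0.06],55],[[0,0,0],[0,0,0.12],55],[[0,0,0],[0,0,0.18],55],[[0,0,0],[0,0,0.24],55],[[0,0,0],[0,0,0.3],55],[[0,0,0],[0,0,0.36],55],[[0,0,0],[0,0,0.36],55],[[0,0,0],[0,0,0.36],55]]'

```text
clock: 9.73
tcp_pos: [0.5621, 0.0413, 0.1102]
orientation: [0.311, -0.012, 0.765, -0.563]
wrist_force: [0.6, 0.0, -1.1]
finger_gap: 0.0668
grip_force: 90.6
```

Run:
```python
from plan import *
import cv2
s,t,q=st(); print(s["clock"],t,s["joint_pos"],s["wrist_force"],s["finger_gap"])
u_t=ori(-70,25).inv().apply([0,0,1]);print("tip",np.degrees(np.arccos(q.apply(u_t)[2])))
a=imaging.read_camera("scene")[100:290,150:400,::-1]; b=imaging.read_camera("wrist")[100:384,60:434,::-1]
cv2.imwrite("pics/p2.png",np.hstack([cv2.resize(x,(400,304)) for x in(a,b)]))
```

```text
9.7333 [0.5621 0.0413 0.1102] [ 0.4652  0.576  -0.6816  0.003  -1.3894  0.1742] [ 0.5848  0.0373 -1.1291] 0.06675034485276299
tip 110.30690558083889
```

View pics/p2.png

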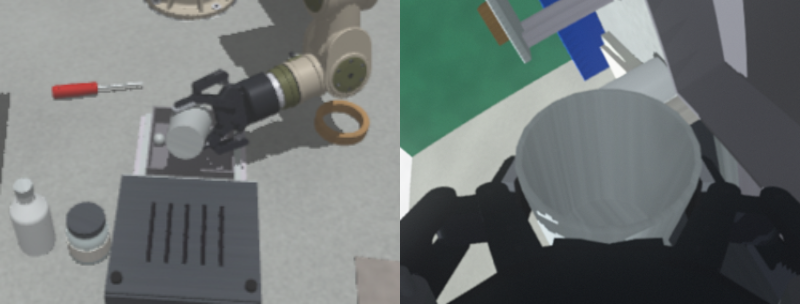

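The scene crop shows at least one ball in the tray, and the wrist view shows no balls inside the cup wall. The force drop of about 3 N also suggests it's empty. I'll tip a little more with a shake, then lift and look.

Call:
step_arm --moves '[[[0,0,0],[0,0,0.1],55],[[0,0,0],[0,0,0.18],55],[[0,4,0],[0,0,0.08],55],[[0,-4,0],[0,0,0.18],55],[[0,4,0],[0,0,0.08],55],[[0,0,0],[0,0,0.15],55],[[0,0,0],[0,0,0.15],55],[[0,0,0],[0,0,0.15],55]]'

```text
clock: 10.5
tcp_pos: [0.5623, 0.0419, 0.1103]
orientation: [0.353, 0.045, 0.764, -0.538]
wrist_force: [0.2, -0.7, -0.9]
finger_gap: 0.0662
grip_force: 90.6
```

Run:
```python
from plan import *
s,t,q=st(); print(s["clock"],t,s["joint_pos"],s["wrist_force"]); j=np.array(s["joint_pos"])
# lift 80mm keep orientation; then unroll
row(t+[0,0,.08],q,(s,t,q))
Q=ori(-60,10); print((q.inv()*Q).as_rotvec())
# candidate place: upright cup, az -70 th 25 at free bench spot
for p in([.50,-.16],[.52,-.15],[.40,.30],[.46,-.19]):
    x,e=ik(np.r_[p,.055]+.027*dirn(-70,25),ori(-70,25),[0,.4,-.9,-.4,-.95,-2.4]);print(p,x,e)
from fit import back
print("driver",[back("scene",u,0.01) for u in((184,157),(240,154))],[back("side",u,0.01) for u in((351,166),(346,219))])
```

```text
10.5 [0.5623 0.0419 0.1103] [ 0.4661  0.5762 -0.6809  0.0034 -1.3897  0.3245] [ 0.1926 -0.6644 -0.9296]
mm [-47.  -63.2 -13.7] rot [0. 0. 0.] rows>= 1.9
[-0.0015 -0.003  -2.2107]
[0.5, -0.16] [-0.0177  0.5026 -1.0117 -0.5991 -1.0085 -2.3085] 4.758795995921875e-11
[0.52, -0.15] [ 0.0061  0.5112 -0.9501 -0.5152 -1.0227 -2.2723] 2.863718621494452e-09
[0.4, 0.3] [ 0.9067  0.9291  0.0492  1.5394 -0.8773 -0.5955] 4.899315568102053e-09
[0.46, -0.19] [-0.0712  0.4634 -1.03   -0.535  -1.0009 -2.2953] 0.022857903934086647
cup rim [ 0.5588 -0.2755  0.0827] [ 0.0697  0.4249  0.194   0.0991 -0.3622 -0.0958  0.0862  0.1674 -0.1554
 -0.5115 -0.3804  0.1111]
tray corners
[ 0.4472 -0.0146  0.045 ] [ 0.3142  0.3025  0.2434 -0.2263]
[0.435  0.1317 0.0465] [-0.3316 -0.2699 -0.2317  0.188 ]
plate corners
[ 0.4343 -0.0418  0.004 ] [ 0.1659  0.1609  0.1293 -0.121 ]
[0.4176 0.1569 0.0047] [-0.3329 -0.2588 -0.2265  0.1772]
tray side corners z.051 [array([0.5912, 0.002 ]), array([ 0.4453, -0.009 ]), array([0.4334, 0.1337]), array([0.5802, 0.1474])]
plate side [array([ 0.4338, -0.0398]), array([0.417 , 0.1569]), array([0.645 , 0.1687])]
riser edge scene [array([ 0.4173, -0.3041]), array([ 0.6675, -0.2422])]
riser edge side [array([ 0.646, -0.247]), array([ 0.4147, -0.3208])]
driver [array([ 0.3968, -0.223 ,  0.01  ]), array([ 0.3566, -0.0491,  0.01  ])] [array([ 0.4036, -0.226 ,  0.01  ]), array([ 0.3432, -0.0586,  0.01  ])]
```

Call:
step_arm --moves '[[[-23,-31,-7],[0,0,0],55],[[-47,-63,-14],[0,0,-0.12],55],[[-47,-63,-14],[0,0,-0.24],55],[[-47,-63,-14],[0,0,-0.36],55],[[-47,-63,-14],[0,0,-0.48],55],[[-47,-63,-14],[0,0,-0.6],55],[[-47,-63,-14],[0,0,-0.72],55],[[-47,-63,-14],[0,0,-0.84],55]]'

```text
clock: 11.17
tcp_pos: [0.562, 0.0422, 0.1901]
orientation: [0.101, -0.273, 0.715, -0.636]
wrist_force: [0.2, -0.5, -1.0]
finger_gap: 0.0661
grip_force: 90.7
```

Call:
step_arm --moves '[[[0,0,0],[0,0,-0.9],55],[[0,0,0],[0,0,-0.9],55],[[0,0,0],[0,0,-0.9],55],[[0,0,0],[0,0,-0.9],55],[[0,0,0],[0,0,-0.9],55],[[0,0,0],[0,0,-0.9],55],[[0,0,0],[0,0,-0.9],55],[[0,0,0],[0,0,-0.9],55]]'

```text
clock: 11.83
tcp_pos: [0.562, 0.0422, 0.1899]
orientation: [0.185, 0.557, -0.525, 0.616]
wrist_force: [-0.8, 0.3, -1.4]
finger_gap: 0.0666
grip_force: 90.7
```

Run:
```python
from plan import *
s,t,q=st(); print(s["clock"],t,s["joint_pos"],s["wrist_force"]); j=np.array(s["joint_pos"])
off=np.array([.0087,-.0219,0]); pl=np.array([.56,-.18,0])+off
for z in(.125,):
    T=pl+[0,0,z]; Q=ori(-70,25); print(T,ik(T,Q,j)); row(T,Q,(s,t,q))
```

```text
11.8333 [0.562  0.0422 0.1899] [ 0.4668  0.4248 -0.6358  0.2036 -1.3898 -1.4177] [-0.7926  0.3006 -1.3795]
[ 0.5687 -0.2019  0.125 ] (array([-0.0554,  0.353 , -0.8416, -0.3248, -0.9849, -2.3625]), np.float64(1.0243412351009578e-11))
mm [ 27.7 115.8 222.8] rot [-0.223 -0.22  -0.409] rows>= 6.1
```

Moving towards the place spot; one image should show whether the tray holds all six balls.

Call:
step_arm --moves '[[[4,15,28],[-0.03,-0.03,-0.06],55],[[8,34,66],[-0.06,-0.06,-0.12],55],[[12,52,100],[-0.1,-0.1,-0.18],55],[[16,70,134],[-0.13,-0.13,-0.24],55],[[20,86,166],[-0.16,-0.16,-0.3],55],[[24,102,196],[-0.19,-0.19,-0.36],55],[[27,112,216],[-0.22,-0.22,-0.4],55],[[28,116,223],[-0.223,-0.22,-0.409],55]]'

```text
clock: 12.5
tcp_pos: [0.5687, -0.2054, 0.1252]
orientation: [0.307, 0.689, -0.487, 0.44]
wrist_force: [0.9, -0.3, -1.6]
finger_gap: 0.0664
grip_force: 90.6
```

Run:
```python
from plan import *
import cv2
s,t,q=st(); print(s["clock"],t,s["joint_pos"],s["wrist_force"])
row(np.array([.5687,-.2019,.054]),ori(-70,25),(s,t,q))
a=imaging.read_camera("scene"); b=imaging.read_camera("wrist")
cv2.imwrite("pics/q1.png",np.hstack([cv2.resize(a[140:240,130:330,::-1],(400,200)),cv2.resize(a[150:215,225:315,::-1],(400,289))[:200]]))
cv2.imwrite("pics/q1.png",np.hstack([cv2.resize(a[140:260,130:330,::-1],(400,240)),cv2.resize(b[:,:,::-1],(320,240))]))
cv2.imwrite("pics/q2.png",cv2.resize(a[155:220,225:315,::-1],(720,520),interpolation=cv2.INTER_CUBIC))
```

```text
12.5 [ 0.5687 -0.2054  0.1252] [-0.0626  0.3523 -0.8411 -0.3264 -0.9807 -2.3616] [ 0.903  -0.2775 -1.6208]
mm [-65.9  -0.8  27.2] rot [ 0.002  0.002 -0.006] rows>= 1.7
```

View pics/q1.png

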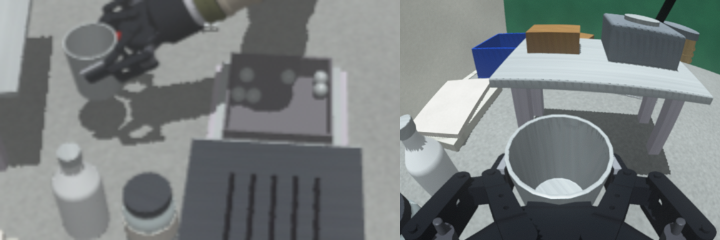

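All six balls are in the tray, at (246,74), (238,95), (253,93), (288,76), (320,75) and (320,88) in the left crop. The wrist view shows the cup empty and upright. Now I'll lower it to the bench.

Call:
step_arm --moves '[[[-20,0,9],[0,0,0],55],[[-40,0,18],[0,0,0],55],[[-54,0,23],[0,0,0],55],[[-62,0,26],[0,0,0],55],[[-64,0,27],[0,0,0],55],[[-65,0,27],[0,0,0],55],[[-66,0,28],[0,0,0],55],[[-66,0,28],[0,0,0],55]]'

```text
clock: 13.27
tcp_pos: [0.569, -0.1991, 0.0537]
orientation: [0.305, 0.69, -0.486, 0.442]
wrist_force: [-0.2, -0.8, -1.4]
finger_gap: 0.0664
grip_force: 90.7
```

Call:
step_arm --moves '[[[-0.5,0,0.2],[0,0,0],55],[[-0.9,0,0.4],[0,0,0],55],[[-1.4,0,0.6],[0,0,0],55],[[-1.4,0,0.6],[0,0,0],55]]'

```text
clock: 13.6
tcp_pos: [0.5685, -0.1993, 0.0516]
orientation: [0.305, 0.69, -0.486, 0.441]
wrist_force: [-0.2, -1.1, -1.4]
finger_gap: 0.0663
grip_force: 90.7
```

Call:
step_arm --moves '[[[-0.5,0,0.2],[0,0,0],55],[[-0.9,0,0.4],[0,0,0],55],[[-0.9,0,0.4],[0,0,0],55]]'

```text
clock: 13.85
tcp_pos: [0.5685, -0.1994, 0.0513]
orientation: [0.306, 0.689, -0.486, 0.442]
wrist_force: [-2.2, 2.4, 5.5]
finger_gap: 0.0665
grip_force: 91.0
```

Contact with the bench. Opening the fingers, then backing out along the tool axis.

Call:
step_arm --moves '[[[0,0,0],[0,0,0],70],[[0,0,0],[0,0,0],75],[[0,0,0],[0,0,0],85],[[0,0,0],[0,0,0],85],[[0,0,0],[0,0,0],85]]'

```text
clock: 14.27
tcp_pos: [0.5683, -0.1992, 0.0501]
orientation: [0.306, 0.69, -0.486, 0.441]
wrist_force: [-0.2, -0.1, -0.0]
finger_gap: 0.0849
grip_force: 0.0
```

Call:
step_arm --moves '[[[0,0,-10],[0,0,0],85],[[0,0,-30],[0,0,0],85],[[0,0,-55],[0,0,0],85],[[0,0,-80],[0,0,0],85],[[15,0,-110],[0,0,0],85],[[45,0,-130],[0,0,0],85],[[80,0,-150],[0,0,0],85],[[90,0,-150],[0,0,0],85]]'

```text
clock: 14.93
tcp_pos: [0.5363, -0.1063, 0.2017]
orientation: [0.303, 0.689, -0.486, 0.444]
wrist_force: [1.1, 0.4, 0.2]
finger_gap: 0.0849
grip_force: 0.0
```

Run:
```python
from plan import *
s,t,q=st(); print(s["clock"],t,s["joint_pos"],s["wrist_force"],s["finger_gap"]); j=np.array(s["joint_pos"])
ya=.082; ax=np.array([np.cos(ya),np.sin(ya),0])
tr=np.array([.514,.067,0])
for th in (90,75,60):
  for roll in(0,180,90,-90):
    Q=ori(np.degrees(ya),th if th<90 else 89.9,roll)
    for d in(-.11,.12):
      T=tr+ax*d+[0,0,.03]; T2,e=min((ik(T,Q,jj) for jj in(j,[0,.3,0,1.3,0,0],[0,.3,0,1.3,0,-1.5],[0,.3,0,1.3,0,1.5])),key=lambda u:u[1]); print(th,roll,d,T2,round(e,4))
```

```text
14.9333 [ 0.5363 -0.1063  0.2017] [ 0.1527  0.1997 -0.6943  0.266  -1.0932 -2.0113] [1.1347 0.4159 0.1938] 0.08491160302934633
90 0 -0.11 [-0.0549  0.1739 -0.6832  0.7119  0.0002  3.0047] 0.0
90 0 0.12 [-0.0051  0.5539 -0.0958  0.9193  0.0002  3.0545] 0.0
90 180 -0.11 [-0.0549  0.1739 -0.6832  0.7119  0.0002 -0.1368] 0.0
90 180 0.12 [-0.0051  0.5539 -0.0958  0.9193  0.0002 -0.0871] 0.0
90 90 -0.11 [-0.0549  0.1739 -0.6832  0.7119  0.0002 -1.7076] 0.0
90 90 0.12 [-0.0051  0.5539 -0.0958  0.9193  0.0002 -1.6579] 0.0
90 -90 -0.11 [-0.0549  0.1739 -0.6832  0.7119  0.0002  1.4339] 0.0
90 -90 0.12 [-0.0051  0.5539 -0.0958  0.9193  0.0002  1.4837] 0.0
75 0 -0.11 [-0.0875 -0.0062 -0.9391  0.3796  0.0437  2.9778] 0.0
75 0 0.12 [-0.0172  0.3868 -0.4213  0.5021  0.0256  3.0458] 0.0
75 180 -0.11 [-0.0875 -0.0062 -0.9391  0.3796  0.0437 -0.1638] 0.0
75 180 0.12 [-0.0172  0.3868 -0.4213  0.5021  0.0256 -0.0958] 0.0
75 90 -0.11 [-0.0875 -0.0062 -0.9391  0.3796  0.0437 -1.7346] 0.0
75 90 0.12 [-0.0172  0.3868 -0.4213  0.5021  0.0256 -1.6666] 0.0
75 -90 -0.11 [-0.0875 -0.0062 -0.9391  0.3796  0.0437  1.407 ] 0.0
75 -90 0.12 [-0.0172  0.3868 -0.4213  0.5021  0.0256  1.475 ] 0.0
60 0 -0.11 [-0.1023 -0.0844 -1.03    0.2206  0.0769  2.9721] 0.0415
60 0 0.12 [-0.032   0.2898 -0.724   0.0362  0.0569  3.0427] 0.0
60 180 -0.11 [-0.1023 -0.0844 -1.03    0.2206  0.0769 -0.1695] 0.0415
60 180 0.12 [-0.032   0.2898 -0.724   0.0362  0.0569 -0.0989] 0.0
60 90 -0.11 [-0.1023 -0.0844 -1.03    0.2206  0.0768 -1.7403] 0.0415
60 90 0.12 [-0.032   0.2898 -0.724   0.0362  0.0569 -1.6697] 0.0
60 -90 -0.11 [-0.1023 -0.0844 -1.03    0.2206  0.0769  1.4013] 0.0415
60 -90 0.12 [-0.032   0.2898 -0.724   0.0362  0.0569  1.4719] 0.0
```

```bash
cat >> plan.py <<'E'
ya=.082; ax=np.array([np.cos(ya),np.sin(ya),0]); tr=np.array([.514,.067,0]); QP=ori(np.degrees(ya),80,180)
E
python3 - <<'E'
from plan import *
s,t,q=st(); j=np.array(s["joint_pos"])
for z in(.2,.022):
    T=tr-ax*.113+[0,0,z]; print(T,ik(T,QP,[0,.2,-.7,.7,0,-.1])); row(T,QP,(s,t,q))
row(T+[0,0,.178],QP,(s,tr-ax*.113+[0,0,.022],QP))
E
```

```text
[0.4014 0.0577 0.2   ] (array([-0.0764, -0.1502, -0.5591,  0.9895,  0.0274, -0.1561]), np.float64(2.1807531387475808e-12))
mm [ -85.    70.5 -181.4] rot [-0.904 -0.889  1.712] rows>= 17.1
[0.4014 0.0577 0.022 ] (array([-0.0764,  0.059 , -0.87  ,  0.4694,  0.0274, -0.1561]), np.float64(2.4672645310121984e-07))
mm [-246.5   73.  -106.4] rot [-0.904 -0.889  1.712] rows>= 17.1
mm [ -30.9   -0.  -175.3] rot [0. 0. 0.] rows>= 4.3
```

Call:
step_arm --moves '[[[-21,18,-45],[-0.113,-0.111,0.21],40],[[-42,35,-90],[-0.17,-0.167,0.32],10],[[-63,53,-135],[-0.226,-0.222,0.43],0],[[-85,70,-181],[-0.28,-0.28,0.54],0],[[-85,70,-181],[-0.34,-0.333,0.64],0],[[-85,70,-181],[-0.39,-0.39,0.74],0],[[-85,70,-181],[-0.45,-0.44,0.85],0],[[-85,70,-181],[-0.45,-0.44,0.85],0]]'

```text
clock: 15.6
tcp_pos: [0.3972, 0.0596, 0.1939]
orientation: [-0.186, -0.524, 0.768, -0.318]
wrist_force: [0.0, -1.1, -0.3]
finger_gap: 0.0002
grip_force: 0.0
```

Run:
```python
from plan import *
s,t,q=st(); print(t,s["joint_pos"],s["finger_gap"])
row(tr-ax*.113+[0,0,.2],QP,(s,t,q))
```

```text
[0.3972 0.0596 0.1939] [ 0.4327  0.2645 -0.343   1.287  -0.6959 -0.6462] 0.000235120320022034
mm [ 3.4 -6.1 -3. ] rot [-0.578 -0.58   1.122] rows>= 11.1
```

Call:
step_arm --moves '[[[3,-6,-3],[-0.4,-0.4,0.78],0],[[3,-6,-3],[-0.4,-0.4,0.78],0],[[3,-6,-3],[-0.4,-0.4,0.78],0],[[3,-6,-3],[-0.4,-0.4,0.78],0],[[3,-6,-3],[-0.4,-0.4,0.78],0],[[3,-6,-3],[-0.4,-0.4,0.78],0],[[3,-6,-3],[-0.4,-0.4,0.78],0],[[3,-6,-3],[-0.4,-0.4,0.78],0]]'

```text
clock: 16.27
tcp_pos: [0.4049, 0.0545, 0.2007]
orientation: [0.004, -0.199, 0.974, -0.104]
wrist_force: [0.0, -0.1, 0.7]
finger_gap: 0.0003
grip_force: 0.0
```

Run:
```python
from plan import *
s,t,q=st(); print(t,s["joint_pos"],s["finger_gap"])
row(tr-ax*.113+[0,0,.12],QP,(s,t,q))
```

```text
[0.4049 0.0545 0.2007] [ 0.0884 -0.0046 -0.4264  1.1164 -0.2062 -0.3179] 0.00027159785772463784
mm [-0.7 20.8 78.1] rot [-0.181 -0.172  0.337] rows>= 3.4
```

Call:
step_arm --moves '[[[0,0,10],[-0.05,-0.05,0.1],0],[[0,5,25],[-0.1,-0.1,0.2],0],[[0,12,45],[-0.15,-0.15,0.3],0],[[-0.7,21,70],[-0.181,-0.172,0.337],0],[[-0.7,21,78],[-0.181,-0.172,0.337],0],[[-0.7,21,78],[-0.181,-0.172,0.337],0]]'

```text
clock: 16.77
tcp_pos: [0.3981, 0.0574, 0.1177]
orientation: [0.083, -0.043, 0.996, 0.002]
wrist_force: [-1.0, 0.2, -0.0]
finger_gap: -0.0001
grip_force: 0.0
```

Run:
```python
from plan import *
import cv2
s,t,q=st(); print(t,s["joint_pos"],s["wrist_force"])
row(tr-ax*.113+[0,0,.022],QP,(s,t,q))
print("push dir tool",q.inv().apply(ax))
a=imaging.read_camera("scene"); b=imaging.read_camera("side")
cv2.imwrite("pics/r1.png",np.hstack([cv2.resize(a[120:240,130:330,::-1],(400,240)),cv2.resize(b[120:300,150:450,::-1],(400,240))]))
```

```text
[0.3981 0.0574 0.1177] [-0.0744 -0.0814 -0.7147  0.7735  0.0226 -0.1596] [-0.9695  0.1683 -0.0035]
mm [12.5  0.5 95. ] rot [-0.003 -0.009  0.005] rows>= 2.3
push dir tool [-0.9863 -0.0047  0.1647]
```

View pics/r1.png

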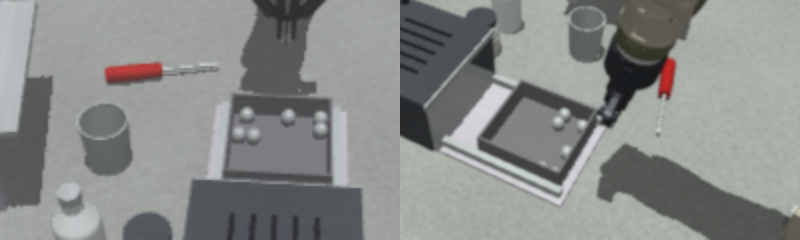

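The crops show the cup standing upright, the six balls in the tray, and the closed fingers behind the tray's robot-side wall. Descending.

Call:
step_arm --moves '[[[4,0,30],[0,0,0],0],[[9,0,65],[0,0,0],0],[[12,0,90],[-0.003,-0.009,0.005],0],[[12.5,0.5,95],[-0.003,-0.009,0.005],0],[[12.5,0.5,95],[-0.003,-0.009,0.005],0]]'

```text
clock: 17.28
tcp_pos: [0.4039, 0.0589, 0.0236]
orientation: [0.088, -0.042, 0.995, 0.004]
wrist_force: [-0.1, 0.8, 0.5]
finger_gap: 0.0003
grip_force: 0.0
```

Call:
step_arm --moves '[[[-5,0,1],[0,0,0],0],[[-10,0,1.7],[0,0,0],0],[[-14,0,2.4],[0,0,0],0],[[-18,0,3],[0,0,0],0],[[-22,0,3.7],[0,0,0],0],[[-26,0,4.4],[0,0,0],0],[[-30,0,5],[0,0,0],0],[[-34,0,5.7],[0,0,0],0]]'

```text
clock: 17.95
tcp_pos: [0.4366, 0.0614, 0.0239]
orientation: [0.087, -0.041, 0.995, 0.004]
wrist_force: [-5.8, -1.4, 4.6]
finger_gap: -0.0001
grip_force: 3.0
```

Run:
```python
from plan import *
s,t,q=st(); print(t,(t-tr)@ax,s["wrist_force"],s["wrist_force"]@ax)
print("push dir tool",q.inv().apply(ax), (q.inv()*QP).as_rotvec(), "lat",np.cross(ax,t-tr)[2])
```

```text
[0.4366 0.0614 0.0239] -0.07763260598348908 [-5.7725 -1.4134  4.6381] -5.868837349349665
push dir tool [-0.9847 -0.0005  0.1743] [0.0007 0.0006 0.0004] lat 0.0007909511272692193
```

Call:
step_arm --moves '[[[-6,0,1],[0,0,0],0],[[-12,0,2.1],[0,0,0],0],[[-18,0,3.2],[0,0,0],0],[[-24,0,4.2],[0,0,0],0],[[-30,0,5.3],[0,0,0],0],[[-36,0,6.4],[0,0,0],0],[[-42,0,7.4],[0,0,0],0],[[-48,0,8.5],[0,0,0],0]]'

```text
clock: 18.62
tcp_pos: [0.4875, 0.0655, 0.0246]
orientation: [0.089, -0.041, 0.995, 0.004]
wrist_force: [-2.0, -0.4, -1.3]
finger_gap: 0.0004
grip_force: 1.2
```

Call:
step_arm --moves '[[[-6,0,1],[0,0,0],0],[[-12,0,2.1],[0,0,0],0],[[-18,0,3.2],[0,0,0],0],[[-24,0,4.2],[0,0,0],0],[[-30,0,5.3],[0,0,0],0],[[-36,0,6.4],[0,0,0],0],[[-42,0,7.4],[0,0,0],0],[[-48,0,8.5],[0,0,0],0]]'

```text
clock: 19.28
tcp_pos: [0.5362, 0.0695, 0.0249]
orientation: [0.089, -0.041, 0.995, 0.004]
wrist_force: [-2.0, -0.2, -1.6]
finger_gap: 0.0001
grip_force: 1.2
```

Call:
step_arm --moves '[[[-3,0,0.5],[0,0,0],0],[[-6,0,1.0],[0,0,0],0],[[-9,0,1.6],[0,0,0],0],[[-12,0,2.1],[0,0,0],0]]'

```text
clock: 19.62
tcp_pos: [0.5475, 0.0705, 0.025]
orientation: [0.089, -0.041, 0.995, 0.004]
wrist_force: [-5.2, 0.4, 1.3]
finger_gap: 0.0004
grip_force: 1.9
```

Run:
```python
from plan import *
s,t,q=st(); print(t,(t-tr)@ax,s["wrist_force"],s["wrist_force"]@ax,s["clock"])
print("push dir tool",q.inv().apply(ax), "lat",np.cross(ax,t-tr)[2])
```

```text
[0.5475 0.0705 0.025 ] 0.03370764410630486 [-5.1836  0.3857  1.3099] -5.1346313147724665 19.6167
push dir tool [-0.9841 -0.0007  0.1776] lat 0.0007463369058588122
```

Call:
step_arm --moves '[[[-2,0,0.4],[0,0,0],0],[[-4,0,0.7],[0,0,0],0],[[-6,0,1.1],[0,0,0],0],[[-8,0,1.4],[0,0,0],0]]'

```text
clock: 19.95
tcp_pos: [0.5558, 0.0712, 0.0251]
orientation: [0.089, -0.041, 0.995, 0.004]
wrist_force: [-3.1, 0.1, 1.0]
finger_gap: -0.0004
grip_force: 1.9
```

Call:
step_arm --moves '[[[-1.5,0,0.3],[0,0,0],0],[[-3,0,0.5],[0,0,0],0],[[-4.5,0,0.8],[0,0,0],0],[[-6,0,1.1],[0,0,0],0]]'

```text
clock: 20.28
tcp_pos: [0.562, 0.0716, 0.0251]
orientation: [0.089, -0.041, 0.995, 0.004]
wrist_force: [-3.7, -0.7, 0.4]
finger_gap: -0.0001
grip_force: 2.1
```

Call:
step_arm --moves '[[[-1.5,0,0.3],[0,0,0],0],[[-3,0,0.5],[0,0,0],0],[[-4.5,0,0.8],[0,0,0],0],[[-6,0,1.1],[0,0,0],0]]'

```text
clock: 20.62
tcp_pos: [0.5681, 0.0722, 0.025]
orientation: [0.089, -0.041, 0.995, 0.004]
wrist_force: [-5.2, 0.0, 0.9]
finger_gap: -0.0002
grip_force: 2.1
```

Call:
step_arm --moves '[[[-1.5,0,0.3],[0,0,0],0],[[-3,0,0.5],[0,0,0],0],[[-4.5,0,0.8],[0,0,0],0]]'

```text
clock: 20.87
tcp_pos: [0.5727, 0.0726, 0.025]
orientation: [0.089, -0.041, 0.995, 0.004]
wrist_force: [-4.9, 1.0, 1.2]
finger_gap: -0.0
grip_force: 2.0
```

Call:
step_arm --moves '[[[-1.5,0,0.3],[0,0,0],0],[[-3,0,0.5],[0,0,0],0],[[-4.5,0,0.8],[0,0,0],0]]'

```text
clock: 21.12
tcp_pos: [0.5773, 0.0729, 0.0251]
orientation: [0.089, -0.041, 0.995, 0.004]
wrist_force: [-4.3, -0.4, 1.3]
finger_gap: 0.0
grip_force: 2.0
```

Call:
step_arm --moves '[[[-1.5,0,0.3],[0,0,0],0],[[-3,0,0.5],[0,0,0],0],[[-4.5,0,0.8],[0,0,0],0]]'

```text
clock: 21.37
tcp_pos: [0.5818, 0.0733, 0.0251]
orientation: [0.089, -0.041, 0.995, 0.004]
wrist_force: [-4.1, -0.4, 0.6]
finger_gap: -0.0001
grip_force: 1.9
```

Call:
step_arm --moves '[[[-1.5,0,0.3],[0,0,0],0],[[-3,0,0.5],[0,0,0],0],[[-4,0,0.7],[0,0,0],0]]'

```text
clock: 21.62
tcp_pos: [0.5845, 0.0735, 0.0248]
orientation: [0.088, -0.041, 0.995, 0.004]
wrist_force: [-10.4, -1.4, 8.0]
finger_gap: -0.0001
grip_force: 5.5
```

Call:
step_arm --moves '[[[-1.5,0,0.3],[0,0,0],0],[[-3,0,0.5],[0,0,0],0],[[-4,0,0.7],[0,0,0],0]]'

```text
clock: 21.87
tcp_pos: [0.588, 0.0738, 0.0248]
orientation: [0.088, -0.041, 0.995, 0.004]
wrist_force: [-9.6, -1.1, 6.1]
finger_gap: 0.0004
grip_force: 4.7
```

Call:
step_arm --moves '[[[-1.5,0,0.3],[0,0,0],0],[[-3,0,0.5],[0,0,0],0],[[-4,0,0.7],[0,0,0],0]]'

```text
clock: 22.12
tcp_pos: [0.5921, 0.0741, 0.0249]
orientation: [0.088, -0.041, 0.995, 0.004]
wrist_force: [-9.4, -1.0, 5.8]
finger_gap: 0.0004
grip_force: 4.7
```

Call:
step_arm --moves '[[[-0.5,0,0.1],[0,0,0],0],[[-1,0,0.2],[0,0,0],0]]'

```text
clock: 22.28
tcp_pos: [0.5931, 0.0742, 0.0248]
orientation: [0.088, -0.041, 0.995, 0.004]
wrist_force: [-10.6, -2.2, 6.8]
finger_gap: 0.0002
grip_force: 4.7
```

Call:
step_arm --moves '[[[-0.5,0,0.1],[0,0,0],0],[[-1,0,0.2],[0,0,0],0]]'

```text
clock: 22.45
tcp_pos: [0.594, 0.0742, 0.0248]
orientation: [0.088, -0.041, 0.995, 0.004]
wrist_force: [-9.4, -1.5, 5.5]
finger_gap: 0.0
grip_force: 4.7
```

Call:
step_arm --moves '[[[-0.5,0,0.1],[0,0,0],0],[[-0.5,0,0.1],[0,0,0],0]]'

```text
clock: 22.62
tcp_pos: [0.5943, 0.0743, 0.0248]
orientation: [0.088, -0.041, 0.995, 0.004]
wrist_force: [-10.5, -1.3, 7.4]
finger_gap: 0.0
grip_force: 5.2
```

Call:
step_arm --moves '[[[-0.5,0,0.1],[0,0,0],0],[[-0.5,0,0.1],[0,0,0],0]]'

```text
clock: 22.78
tcp_pos: [0.5944, 0.0743, 0.0248]
orientation: [0.087, -0.041, 0.995, 0.004]
wrist_force: [-10.8, -2.2, 9.3]
finger_gap: 0.0002
grip_force: 6.0
```

Call:
step_arm --moves '[[[-0.5,0,0.1],[0,0,0],0],[[-0.5,0,0.1],[0,0,0],0]]'

```text
clock: 22.95
tcp_pos: [0.5944, 0.0743, 0.0246]
orientation: [0.087, -0.041, 0.995, 0.004]
wrist_force: [-13.0, -1.9, 9.2]
finger_gap: -0.0001
grip_force: 6.6
```

Call:
step_arm --moves '[[[-0.7,0,0.1],[0,0,0],0],[[-0.7,0,0.1],[0,0,0],0]]'

```text
clock: 23.12
tcp_pos: [0.5945, 0.0743, 0.0246]
orientation: [0.086, -0.041, 0.995, 0.004]
wrist_force: [-14.4, -1.7, 10.7]
finger_gap: 0.0002
grip_force: 7.4
```

Call:
step_arm --moves '[[[-0.7,0,0.1],[0,0,0],0],[[-0.7,0,0.1],[0,0,0],0]]'

```text
clock: 23.28
tcp_pos: [0.5945, 0.0743, 0.0244]
orientation: [0.086, -0.041, 0.995, 0.003]
wrist_force: [-16.2, -2.3, 11.5]
finger_gap: 0.0
grip_force: 8.2
```

The tray has stalled over several commanded steps while the force rises, so the stop is fully back. Backing off and rising.

Call:
step_arm --moves '[[[3,0,-0.5],[0,0,0],0],[[10,0,-1.8],[0,0,0],0],[[30,0,-5],[0,0,0],0],[[50,0,-10],[0,0,0],0],[[60,0,-50],[0,0,0],0],[[60,0,-90],[0,0,0],0],[[60,0,-130],[0,0,0],0],[[60,0,-160],[0,0,0],0]]'

```text
clock: 23.95
tcp_pos: [0.5132, 0.0673, 0.1761]
orientation: [0.093, -0.041, 0.995, 0.004]
wrist_force: [1.1, 0.6, -0.5]
finger_gap: -0.0001
grip_force: 0.0
```

Call:
step_arm --moves '[[[40,0,-10],[0,0,0],0],[[80,0,-20],[0,0,0],0],[[80,0,-20],[0,0,0],0],[[80,0,-20],[0,0,0],0]]'

```text
clock: 24.28
tcp_pos: [0.4289, 0.0606, 0.1784]
orientation: [0.091, -0.041, 0.995, 0.004]
wrist_force: [1.9, -0.3, 0.9]
finger_gap: 0.0002
grip_force: 0.0
```

Run:
```python
from plan import *
import cv2
s,t,q=st(); print(t,s["wrist_force"],s["clock"],s["qvel"])
a=imaging.read_camera("scene"); b=imaging.read_camera("side")
cv2.imwrite("pics/f1.png",np.hstack([cv2.resize(a[120:320,130:400,::-1],(400,300)),cv2.resize(b[80:300,100:400,::-1],(400,300))]))
```

```text
[0.4289 0.0606 0.1784] [ 1.8937 -0.3226  0.9035] 24.2833 [ 0.0012  0.0549  0.0625 -0.0351 -0.0006  0.0022]
```

View pics/f1.png

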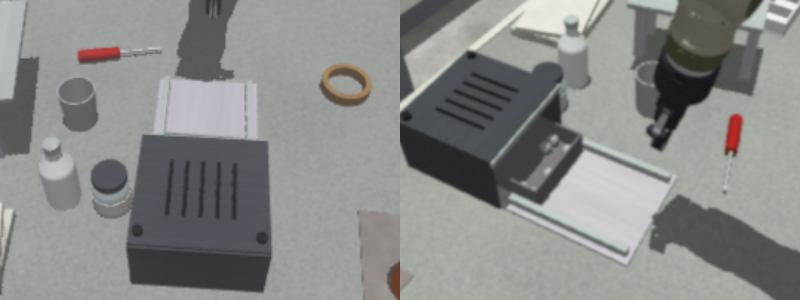

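The tray is in the light box with the balls in it, the cup stands upright on the bench, and the bystanders haven't moved. Handing in.

```bash
python3 -c "
from workcell import env; print(env.hand_in())"
```

```text
the job is handed in; nothing more can be done
None
```

I poured all six balls into the tray, stood the empty cup upright on the bench, and slid the tray into the light box until the stop went solid (about 16 N along the guides, 20 N in all); the job is handed in, and the bottle, jar, tape roll and screwdriver were left where they were.

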